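# Hold the tension lever over its fork

### The arm

A 6-joint arm with a two-finger parallel gripper is mounted at the origin on a cart in front of the work surface, level with it; the furniture and walls round the work are solid. World frame = base frame: x ahead of the robot, y to its left, z up, the work surface at z = 0. Lengths are in m, angles in rad, forces in N, time in s.
With the tool pointing down it reaches from about 0.3 to 0.775 m from the base axis. Payload 14.6 kg.
Tool frame: the origin (TCP) lies at the very end of the fingers, on their centre line; the grasp point (between the pads) lies 19 mm behind it; z points along the fingers, y is the line along which they close (so a half turn about z gives the same grasp; the last joint's range is limited). The gripper opens to 94 mm and grips with 3 to 60 N. Pads are 16 mm wide; open, the fingers measure 119 mm over their backs; the gripper's body (75 mm by 177 mm) begins 78 mm behind the grasp point.
Start: joints at [-1.283, 0.3, 1.521, -0, 1.321, -0.067], TCP at [0.191, -0.516, 0.205] pointing down, gripper open.
Joint ranges: [-3.03, 3.03], [-0.79, 2.21], [0.23, 2.52], [-1.04, 4.18], [0, 3.07], [-2.55, 2.55]. Speed limits (rad/s): [2.22, 2.22, 2.57, 3.14, 3.14, 3.14].

### API

Orientations are given as [roll, pitch, yaw] about the fixed x, y, z axes, in that order (R = Rz(yaw) Ry(pitch) Rx(roll)).
In Python, from station import ctrl, cams gives the robot as it stands. The module is installed in compiled form; this text tells all that it offers.
- The arm moves only by the tool arm_command, never from a script. Its argument "plan" is a list that holds one entry, the list of rows, each a list of 7 numbers: the shift along the tool's x, y, z in fractions of the full range, 1 being 75 cm, then the turn, a rotation vector about the tool's x, y, z in shares of pi rad (1.0 is pi rad), then the closure, from -1 (fully open) to 1 (shut). A call has 1 to 12 rows; each row is the pose to reach, as a shift and turn from the pose commanded when the call began, along the tool's axes at that moment; what a row does not reach only later rows make up. A row lasts 1/10 s, in which the tool goes at most 50 mm and 8.59 degrees, less where a joint would pass 70% of its speed; a pose out of reach is approached as far as the arm can. A call with a gripper value outside its range is refused whole. The fingers move at their own pace and stop on an object; "squeeze" is the grip in N (left out, the last holds). Time passes only in rows, so rows that repeat a pose let the fingers close. It gives the time, the measured TCP pose, the force, the opening and the grip force at its end, in the units of the state.
- ctrl.get_obs(): the state, without advancing time (a new reading comes with each control period).
- cams.camera(name): name is "side" or "top"; returns (picture, depth): 400x640x3 uint8, blue, green, red; 400x640 float32, m along the optical axis (not along the pixel's ray), 0 where there is no reading.
- cams.camera_info(name): a dict with "fx", "fy", "cx", "cy" (pixels), "dist_coeffs" ([k1, k2, p1, p2, k3] as OpenCV has them; the pictures are not rectified), "world_to_cam" (4x4, takes a point from world to camera coordinates). Camera axes: x right, y down, z forward; pixel columns grow to the right and rows downward; lengths in m; the calibration is good to about 2 mm. A picture is of the moment at which its call begins. camera_info takes no time and is no camera call.
- ctrl.hand_in(): hands the job in; it is judged then, once.
The state is a dict: "time_s": time; "qpos": joint angles; "joint_vel": joint speeds; "tau": joint torques, N m; "ee_pos": TCP position; "eef_rot": TCP orientation; "force": force on the tool from outside, world axes, zero at the start; "moment": the same for the moment, N m; "grip_width": finger opening in m; "grip_force": force on a finger pad.
Only numpy, scipy, OpenCV 4.12 (cv2) and the standard library are available. Lean on these libraries where they do the work, as an engineer would, in place of code of your own. Each camera call takes 0.05 s, during which the arm holds its last target. There are 200 camera calls.

### The job

I am refitting the tension lever on the wire stand: swing the stand's red-knobbed keeper well aside so that the two fork slots are open, then pick up the lever by its balance point and hold it level just above the slots, its cross pins over them and its pulley end over the copper spool. Keep it level all the way, leave the other things on the bench alone, and finish while still holding the lever there, clear of the stand, so that I can grease the slots under it.

Things in the scene. Friction and masses are not known exactly. Their poses are not given: they have to be found in the camera images.
- wire_stand: wire stand, fixed: green base 266 x 86 x 10 mm with a fork near one end and a copper wire spool near the other. Origin on the bench under the middle of the fork; x points to the spool (64 mm wide, 59 mm high, centre at x = 180 mm), z up. Two fork cheeks, 105 mm high, 50 mm long in x, 10 mm thick, at y = -27 and +27 mm, each with a U slot at x = 0, 12 mm wide, 20 mm deep, open at the top.
- slots (a point): the point midway between the two slot mouths, at the height of the cheek tops, 105 mm above the bench; axes as the stand
- keeper (a joint): angle (rad) of the keeper, a flat steel bar 16 mm wide lying up to 6 mm above the cheek tops, turning on an upright screw at x = 0, y = 45 mm of the stand. Near 0 it points to the stand's -y and bars both slots; it grows counter-clockwise from above, toward the spool, up to its stop at 1.9; well aside above 1.45. Light friction (0.05 N m): stays where left.
- keeper_knob (a point): middle of the upright red knob (14 mm diameter, 24 mm high, on a thinner stem) on the free end of the keeper, 85 mm from the screw, 131 mm above the bench; the top of the knob is 12 mm higher
- lever: loose tension lever, 275 x 68 x 48 mm: grey round hub (48 mm diameter) with a 10 mm cross pin through it, short tail (56 mm behind), and a steel bar 10 mm thick, 16 mm high, from the hub casting (ends at x = 45 mm) to a white pulley. Origin under the hub on its underside; x along the bar to the pulley, y along the pin, z up; bar centre line at y = 0, z = 24 mm. 0.84 kg with its weight.
- trunnion (a point): centre of the hub, on the axis of the cross pins: x = 0, z = 24 mm on the lever
- pulley (a point): centre of the white pulley (28 mm diameter) at the end of the lever: x = 205 mm, z = 24 mm on the lever
- weight (a joint): setting (m) of the brass weight on the bar (round, 48 mm diameter, 30 mm long, black thumb screw): its centre is at x = 95 mm plus this value on the lever. Clamped tight, does not slip. It weighs 0.42 kg; the lever without it also 0.42 kg, centred at x = 20 mm: so the whole balances on the bare bar at x = (20 mm + weight's centre) / 2.
- weight_centre (a point): centre of the brass weight, on the bar's centre line
- test_fixture: fixed equipment to carry the lever over or round: brown-and-white coil test fixture, 135 x 166 mm, up to 101 mm high with its raised red clamp grip; origin near the middle of its underside. It stands between the wire stand and the place where the lever lies
- tape_yellow: bystander: roll of yellow tape, 62 mm wide, 18 mm high; origin at the middle of the underside
- toroid_06: bystander: copper-wound ring choke, 40 mm wide, 28 mm high; origin at the middle of the underside
- toroid_07: bystander: as toroid_06
- toroid_08: bystander: as toroid_06
- toroid_12: bystander: as toroid_06

How it is judged:
On the way, in this order (a step that is already met when the one before it is completed fails the run):
1. the keeper is swung aside (more than 1.45 rad) (value of joint keeper above 1.45 rad), for 0.2 s.
2. the lever is lifted clear of the bench, level, gripped at its balance point (height (world z) of lever above 0.05 m and angle between lever's own z axis and vertical below 0.1 rad and contact force between lever and the fingers above 2 N and ((x of the grasp point in the frame of lever between 0.0455 and 0.077 m and value of joint weight below 0.015 m) or (x of the grasp point in the frame of lever between 0.053 and 0.0845 m and value of joint weight between 0.015 and 0.03 m) or (x of the grasp point in the frame of lever between 0.0605 and 0.092 m and value of joint weight between 0.03 and 0.045 m) or (x of the grasp point in the frame of lever between 0.068 and 0.0995 m and value of joint weight between 0.045 and 0.06 m) or (x of the grasp point in the frame of lever between 0.0755 and 0.107 m and value of joint weight above 0.06 m))), for 0.2 s.
At the end, for the whole second after the job is handed in: Keeper open (over 1.45 rad); lever still, held by the fingers alone within about 12 mm of its balance point, level within 4 degrees, cross pins within 10 mm of the slots' middle from above and 8 to 50 mm above their mouths, bar along the stand within 6 degrees, pulley over the spool (value of joint keeper above 1.45 rad and horizontal distance between trunnion and slots below 0.01 m and z of trunnion in the frame of slots between 0.008 and 0.05 m and angle between the x axis of lever and the x axis of wire_stand, either way round below 0.1 rad and x of pulley in the frame of wire_stand above 0.15 m and angle between lever's own z axis and vertical below 0.07 rad and linear speed of lever below 0.02 m/s and ((x of the grasp point in the frame of lever between 0.0455 and 0.077 m and value of joint weight below 0.015 m) or (x of the grasp point in the frame of lever between 0.053 and 0.0845 m and value of joint weight between 0.015 and 0.03 m) or (x of the grasp point in the frame of lever between 0.0605 and 0.092 m and value of joint weight between 0.03 and 0.045 m) or (x of the grasp point in the frame of lever between 0.068 and 0.0995 m and value of joint weight between 0.045 and 0.06 m) or (x of the grasp point in the frame of lever between 0.0755 and 0.107 m and value of joint weight above 0.06 m)) and contact force between lever and the fingers above 2 N and contact force between lever and wire_stand below 0.2 N); the arm keeps its last pose, push and grip.
It fails at once if the lever tips by more than 15 degrees (angle between lever's own z axis and vertical above 0.26 rad).
It fails at once if a bystander is pushed by more than 15 mm (distance of any of tape_yellow, toroid_06, toroid_07, toroid_08, toroid_12 from where it was at the start of the episode above 0.015 m).
It also fails if it takes over 58 s, if anything falls off the work surface, if the arm or the gripper's body presses on something with over 40 N, if the wrist force passes 120 N, or if a joint passes its speed limit or range.

## Working session

There is one attempt and no reset: what is moved stays moved. The work goes in short steps, Python scripts to look and compute and a tool call to move; the robot and the scene stay as the last step left them, time stands still between calls to the robot, and variables do not carry over. Pictures are saved under pics/ and viewed, at most 10 in all, crops included, and the job is handed in when it is done.

Besides the shell and the picture viewer there is one more tool, called after "Emit:" by a JSON object that holds its "op" and its "data". arm_command: Moves the arm, as the interface text tells. Its arguments: {"type":"object","properties":{"plan":{"type":"array"},"squeeze":{"type":"number"}},"required":["plan"]}

```bash
mkdir -p pics; cat > h.py <<'E'
import numpy as np, cv2
from station import ctrl, cams
def grab(n):
    im,d=cams.camera(n); np.savez('%s.npz'%n,im=im,d=d); return im,d
def load(n):
    z=np.load('%s.npz'%n); return z['im'],z['d']
def ray(n,uv):
    c=cams.camera_info(n); K=np.array([[c['fx'],0,c['cx']],[0,c['fy'],c['cy']],[0,0,1.]])
    p=cv2.undistortPoints(np.array(uv,float).reshape(-1,1,2),K,np.array(c['dist_coeffs'],float)).reshape(-1,2)
    T=np.array(c['world_to_cam']); R=T[:3,:3]; o=-R.T@T[:3,3]
    return o,np.c_[p,np.ones(len(p))]@R
def onplane(n,uv,z):
    o,d=ray(n,uv); return o+d*((z-o[2])/d[:,2])[:,None]
def cloud(n,d):
    v,u=np.mgrid[0:400,0:640]; o,r=ray(n,np.c_[u.ravel(),v.ravel()])
    return (o+r*d.reshape(-1,1)).reshape(400,640,3)
E
python3 - <<'E'
from h import *
for n in('top','side'):
    im,d=grab(n); cv2.imwrite('pics/%s0.png'%n,im)
    T=np.array(cams.camera_info(n)['world_to_cam']);print(n,-T[:3,:3].T@T[:3,3],T[2,:3])
print(ctrl.get_obs())
E
```

```text
top [ 0.46464414 -0.23959211  1.14553885] [ 0.0915656   0.0162879  -0.99566583]
side [0.3743962  0.71671516 0.79261488] [ 0.15482345 -0.80052154 -0.57896024]
{'time_s': 0.1, 'qpos': array([-1.28262926e+00,  3.00440279e-01,  1.52152043e+00, -6.59152019e-06,
        1.32071287e+00, -6.65652958e-02]), 'joint_vel': array([ 0.00053499, -0.00101027, -0.00170556,  0.00013032, -0.00081395,
        0.00014783]), 'tau': array([ 3.18633749e-03, -5.32642508e+01, -3.53284121e+01,  7.10403803e-02,
        2.35024269e-02, -4.20658921e-05]), 'ee_pos': array([ 0.19098162, -0.51552036,  0.20492889]), 'eef_rot': array([-3.14051369e+00, -6.55289004e-05,  3.54733966e-01]), 'force': array([-0.09888281,  0.12785439,  0.01420123]), 'moment': array([-0.02368985, -0.00208327,  0.03273557]), 'grip_force': 0.0, 'grip_width': 0.09414351391691282}
```

View pics/top0.png

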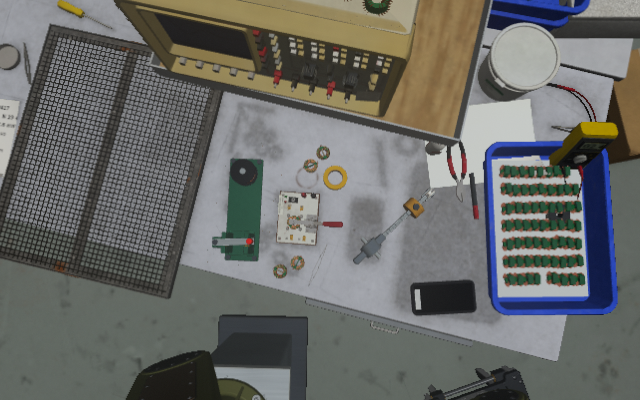

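View pics/side0.png

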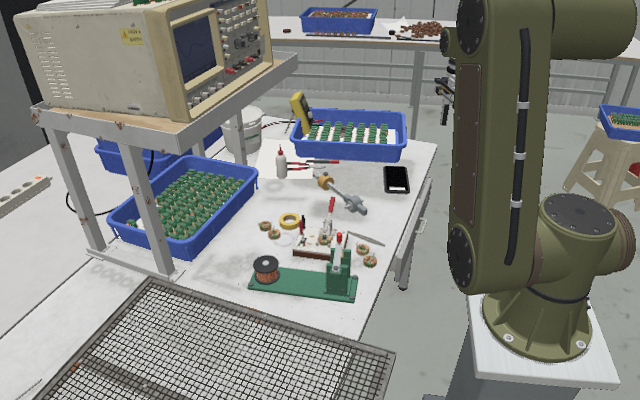

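The top view shows the stand with its fork at about (238,242), knob at (249,241) and spool at (243,172). The lever hub is at (368,250), brass weight at (413,207) and pulley at (430,190). In the side view the stand is at (300,280) and the lever at (340,195).

```bash
python3 - <<'E'
from h import *
im,d=load('top'); cv2.imwrite('pics/c1.png',cv2.resize(im[150:290,205:445],None,fx=3.3,fy=3.3,interpolation=cv2.INTER_CUBIC))
P=cloud('top',d); hsv=cv2.cvtColor(im,cv2.COLOR_BGR2HSV)
for n,uv in dict(knob=(249,241),spool=(243,172),hub=(368,250),wt=(413,207),pul=(430,190),tape=(335,177),shelfL=(170,80),shelfR=(400,125),shelfM=(280,100),fix=(300,225),grip=(333,224)).items():
    print(n,P[uv[1],uv[0]].round(3))
g=cv2.inRange(hsv,(60,90,40),(90,255,255)); g[:,:215]=0;g[:140]=0;g[:,275:]=0;g[270:]=0
lo=(g>0)&(P[...,2]<0.02)
v,u=np.nonzero(lo); Q=onplane('top',np.c_[u,v],0.01); r=cv2.minAreaRect(Q[:,:2].astype(np.float32)); print('base',r,cv2.boxPoints(r).round(3).tolist())
r0=hsv[225:262,205:275]; m=cv2.inRange(r0,(0,150,80),(8,255,255))|cv2.inRange(r0,(172,150,80),(180,255,255))
v,u=np.nonzero(m); v+=225;u+=205; print('red',len(u),u.mean(),v.mean(),u.min(),u.max(),v.min(),v.max(), P[v,u].mean(0),onplane('top',[[u.mean(),v.mean()]],0.14))
# spool dark disc
m=(hsv[150:200,220:270,2]<75)&(P[150:200,220:270,2]>0.045); v,u=np.nonzero(m); print('spool',len(u),onplane('top',[[u.mean()+220,v.mean()+150]],0.059))
# lever points
S=P[140:290,340:445]; m=(S[...,2]>0.012)&(S[...,2]<0.08); v,u=np.nonzero(m); print(len(u)); 
for a in ('side',):
    i2,d2=load(a); cv2.imwrite('pics/c2.png',cv2.resize(i2[160:310,230:400],None,fx=3.9,fy=3.9,interpolation=cv2.INTER_CUBIC))
E
```

```text
knob [ 0.469 -0.069  0.144]
spool [ 0.641 -0.033  0.059]
hub [ 0.454 -0.349  0.049]
wt [ 0.562 -0.458  0.06 ]
pul [ 0.608 -0.505  0.039]
tape [ 0.642 -0.265  0.001]
shelfL [0.891 0.179 0.018]
shelfR [ 0.661 -0.359  0.445]
shelfM [ 0.704 -0.161  0.429]
fix [ 0.513 -0.178  0.027]
grip [ 0.515 -0.261  0.089]
base ((0.537919282913208, -0.03361476957798004), (0.2964668273925781, 0.11886033415794373), 8.230756759643555) [[0.382999986410141, 0.004000000189989805], [0.4000000059604645, -0.11400000005960464], [0.6930000185966492, -0.07100000232458115], [0.6759999990463257, 0.04600000008940697]]
red 34 248.8235294117647 240.8235294117647 246 252 238 244 [ 0.46949598 -0.06784303  0.13757566] [[ 0.46945146 -0.06824579  0.14      ]]
spool 460 [[ 0.64272435 -0.03138268  0.059     ]]
1328
```

View pics/c1.png

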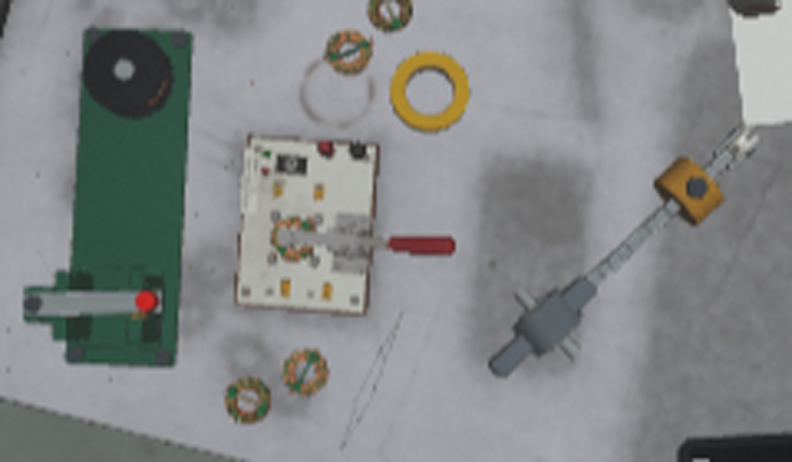

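View pics/c2.png

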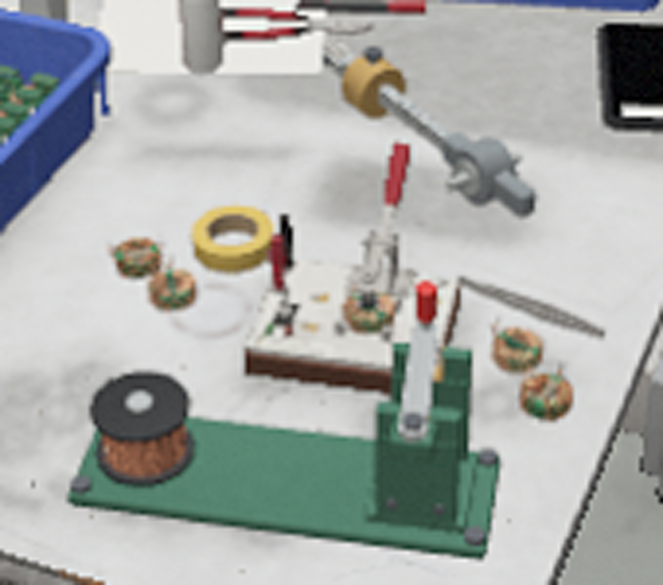

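The crops show the keeper from screw (215,242) to the red knob (249,241). The lever runs from tail (357,260) to pulley (430,190), with the brass weight at about (413,207). Next I fit the stand and lever frames.

```bash
python3 - <<'E'
from h import *
im,d=load('top'); P=cloud('top',d); hsv=cv2.cvtColor(im,cv2.COLOR_BGR2HSV)
# lever: elevated points
m=np.zeros((400,640),bool); S=P[175:272,345:440]; m[175:272,345:440]=(S[...,2]>0.012)&(S[...,2]<0.09)
n,l,st,c=cv2.connectedComponentsWithStats(m.astype(np.uint8)); k=1+np.argmax(st[1:,4]); print(st[k],c[k])
Q=P[l==k]; xy=Q[:,:2]; 
o=cv2.inRange(hsv,(8,120,70),(25,255,255))>0; w=(l==k)&o; W=P[w]; print('wt n',w.sum(),W.mean(0))
# direction: bar points between hub casting and weight plus tail/hub symmetrical
v,u=np.nonzero(l==k); p24=onplane('top',np.c_[u,v],0.024)
a=np.array([.454,-.349]); dr=np.array([.154,-.156]);
for it in range(4):
    dr/=np.linalg.norm(dr); s=(xy-a)@dr; t=(xy-a)@[-dr[1],dr[0]]
    bins=np.arange(-.05,.2,.006); ss=[];tt=[]
    for b in bins:
        q=(s>=b)&(s<b+.006)&(abs(t)<.03)
        if q.sum()>2 and abs(b)>.02: ss.append(b+.003);tt.append(np.median(t[q]))
    f=np.polyfit(ss,tt,1); nrm=np.array([-dr[1],dr[0]]); a=a+nrm*f[1]; dr=dr+nrm*f[0]
dr/=np.linalg.norm(dr); s=(xy-a)@dr;t=(xy-a)@[-dr[1],dr[0]]
print('dir',np.degrees(np.arctan2(dr[1],dr[0])),'ext',s.min(),s.max(),'a',a)
for b in np.arange(-.07,.24,.01):
    q=(s>=b)&(s<b+.01)
    if q.any(): print(round(b,3),q.sum(),t[q].min().round(3),t[q].max().round(3),np.median(Q[q,2]).round(3),Q[q,2].max().round(3))
print('wt s', ((W[:,:2]-a)@dr).min(),((W[:,:2]-a)@dr).max(), np.median((W[:,:2]-a)@dr))
pin=abs(t)>.026; print('pin s',s[pin],t[pin])
# pulley white
# stand
def full(c): return [205+c[0]/3.3,150+c[1]/3.3]
print('screw',onplane('top',[full((33,304))],.113),'corners z.01',onplane('top',[full(c) for c in ((85,30),(190,33),(175,365),(68,362))],.01).round(4).tolist())
E
```

```text
[353 188  82  77 984] [392.30182927 227.26117886]
wt n 167 [ 0.56440799 -0.46346134  0.04333595]
dir -45.95800336750152 ext -0.04521263032897442 0.22656383869485586 a [ 0.45307441 -0.34991331]
-0.05 13 -0.007 0.007 0.033 0.039
-0.04 28 -0.008 0.008 0.035 0.04
-0.03 29 -0.008 0.008 0.035 0.04
-0.02 37 -0.015 0.015 0.034 0.04
-0.01 53 -0.016 0.016 0.042 0.05
0.0 89 -0.034 0.034 0.045 0.052
0.01 78 -0.033 0.034 0.046 0.055
0.02 47 -0.014 0.017 0.042 0.05
0.03 31 -0.011 0.014 0.036 0.04
0.04 32 -0.009 0.008 0.035 0.04
0.05 23 -0.009 0.008 0.034 0.04
0.06 17 -0.005 0.004 0.033 0.035
0.07 17 -0.005 0.004 0.032 0.035
0.08 16 -0.005 0.004 0.032 0.035
0.09 18 -0.006 0.004 0.032 0.035
0.1 18 -0.006 0.004 0.031 0.034
0.11 17 -0.005 0.004 0.033 0.036
0.12 16 -0.005 0.004 0.032 0.036
0.13 18 -0.005 0.004 0.031 0.035
0.14 83 -0.024 0.022 0.035 0.053
0.15 82 -0.023 0.022 0.045 0.064
0.16 70 -0.023 0.023 0.044 0.062
0.17 34 -0.023 0.023 0.043 0.049
0.18 15 -0.005 0.004 0.032 0.037
0.19 29 -0.01 0.008 0.03 0.034
0.2 25 -0.01 0.008 0.031 0.039
0.21 35 -0.012 0.01 0.03 0.041
0.22 14 -0.01 0.007 0.031 0
[... 157 characters left out ...]
745995 0.00941942 0.01108901 0.0131158  0.00558582
 0.00760142 0.00947364 0.00603208 0.01134879 0.01337509 0.00777187
 0.00942426 0.01119969 0.01335968 0.00616836 0.00784077 0.009733
 0.0113703  0.00627567 0.00799913] [ 0.03357481  0.03185969  0.03350148  0.03192833  0.03003653  0.02814489
  0.03339285  0.03170971  0.02992368  0.02833602  0.02650262  0.02997899
  0.02814935  0.02642224  0.02619416 -0.02662037 -0.02856679 -0.02672064
 -0.02815351 -0.02976189 -0.03190304 -0.02870957 -0.03015979 -0.03193177
 -0.0333376  -0.03220693 -0.03372659]
screw [[0.46471513 0.01581883 0.113     ]] corners z.01 [[0.6826, 0.0094, 0.01], [0.6819, -0.0744, 0.01], [0.42, -0.0717, 0.01], [0.4204, 0.0119, 0.01]]
```

Careful with the scale: shifts go in shares of 75 cm and turns go in shares of pi rad. That gives: 416 mm is 0.5547, -322 mm is -0.4293.

Emit:
{"op": "arm_command", "data": {"plan": [[[0.5547, -0.4293, 0.0467, 0, 0, 0, -1], [0.5547, -0.4293, 0.0467, 0, 0, 0, -1], [0.5547, -0.4293, 0.0467, 0, 0, 0, -1], [0.5547, -0.4293, 0.0467, 0, 0, 0, -1], [0.5547, -0.4293, 0.0467, 0, 0, 0, -1], [0.5547, -0.4293, 0.0467, 0, 0, 0, -1], [0.5547, -0.4293, 0.0467, 0, 0, 0, -1], [0.5547, -0.4293, 0.0467, 0, 0, 0, -1], [0.5547, -0.4293, 0.0467, 0, 0, 0, -1], [0.5547, -0.4293, 0.0467, 0, 0, 0, -1], [0.5547, -0.4293, 0.0467, 0, 0, 0, -1], [0.5547, -0.4293, 0.0467, 0, 0, 0, -1]]], "squeeze": 10}}

```text
time_s: 1.3
ee_pos: [0.4701, -0.0667, 0.1698]
eef_rot: [-3.141, 0.001, 0.358]
force: [-0.1, -0.4, -0.0]
grip_width: 0.0941
grip_force: 0.0
```

To row units: 46 mm is 0.0613, 30 mm is 0.04.

Emit:
{"op": "arm_command", "data": {"plan": [[[0, 0, 0.04, 0, 0, 0, -1], [0, 0, 0.0613, 0, 0, 0, -1], [0, 0, 0.0613, 0, 0, 0, 0], [0, 0, 0.0613, 0, 0, 0, 1], [0, 0, 0.0613, 0, 0, 0, 1], [0, 0, 0.0613, 0, 0, 0, 1], [0, 0, 0.0613, 0, 0, 0, 1], [0, 0, 0.0613, 0, 0, 0, 1], [0, 0, 0.0613, 0, 0, 0, 1]]], "squeeze": 10}}

```text
time_s: 2.2
ee_pos: [0.4693, -0.0693, 0.1246]
eef_rot: [3.141, -0.0, 0.355]
force: [-0.2, -0.6, -0.7]
grip_width: 0.0413
grip_force: 0.0
```

Emit:
{"op": "arm_command", "data": {"plan": [[[0, 0, 0, 0, 0, 0, 1], [0, 0, 0, 0, 0, 0, 1], [0, 0, 0, 0, 0, 0, 1], [0, 0, 0, 0, 0, 0, 1], [0, 0, 0, 0, 0, 0, 1]]]}}

```text
time_s: 2.7
ee_pos: [0.4691, -0.0681, 0.1243]
eef_rot: [-3.139, -0.0, 0.355]
force: [-0.7, 10.1, 1.6]
grip_width: 0.0137
grip_force: 10.0
```

```bash
python3 - <<'E'
from h import *
s=ctrl.get_obs(); print(s['ee_pos'],s['grip_width'],s['grip_force'])
y=s['eef_rot'][2]; c=np.array([.4638,.0158]); p0=s['ee_pos'][:2]; v=p0-c; print(np.linalg.norm(v)); f0=np.arctan2(v[1],v[0]); r=.085
for f in np.linspace(f0,.18,12)[1:]:
    d=c+np.linalg.norm(v)*np.array([np.cos(f),np.sin(f)])-p0
    print((1000*np.array([d@[np.cos(y),np.sin(y)],d@[np.sin(y),-np.cos(y)]])).round())
E
```

```text
[ 0.46911292 -0.06809851  0.12431407] 0.013667197383331735 10.000495612621307
0.08406656107126834
[13.  3.]
[25.  4.]
[38.  2.]
[51. -1.]
[63. -6.]
[ 74. -13.]
[ 83. -21.]
[ 92. -31.]
[ 99. -42.]
[104. -53.]
[107. -66.]
```

To row units: 107 mm is 0.1427, 104 mm is 0.1387.

Emit:
{"op": "arm_command", "data": {"plan": [[[0.0173, 0.004, 0, 0, 0, 0, 1], [0.0333, 0.0053, 0, 0, 0, 0, 1], [0.0507, 0.0027, 0, 0, 0, 0, 1], [0.068, -0.0013, 0, 0, 0, 0, 1], [0.084, -0.008, 0, 0, 0, 0, 1], [0.0987, -0.0173, 0, 0, 0, 0, 1], [0.1107, -0.028, 0, 0, 0, 0, 1], [0.1227, -0.0413, 0, 0, 0, 0, 1], [0.132, -0.056, 0, 0, 0, 0, 1], [0.1387, -0.0707, 0, 0, 0, 0, 1], [0.1427, -0.088, 0, 0, 0, 0, 1], [0.1427, -0.088, 0, 0, 0, 0, 1]]]}}

```text
time_s: 3.9
ee_pos: [0.5476, 0.0313, 0.1248]
eef_rot: [3.141, -0.002, 0.356]
force: [6.8, 2.3, -0.7]
grip_width: 0.0132
grip_force: 10.0
```

```bash
python3 - <<'E'
from h import *
s=ctrl.get_obs(); print(s['force'],s['grip_width'])
E
```

```text
[ 6.82501637  2.27770723 -0.73026957] 0.013196709950127353
```

To row units: -70 mm is -0.0933, -40 mm is -0.0533.

Emit:
{"op": "arm_command", "data": {"plan": [[[0, 0, 0, 0, 0, 0, 0], [0, 0, 0, 0, 0, 0, 0], [0, 0, 0, 0, 0, 0, 0], [0, 0, 0, 0, 0, 0, 0], [0, 0, -0.0533, 0, 0, 0, 0], [0, 0, -0.0933, 0, 0, 0, 0], [0, 0, -0.0933, 0, 0, 0, 0]]]}}

```text
time_s: 4.6
ee_pos: [0.5482, 0.0296, 0.1985]
eef_rot: [3.139, -0.006, 0.355]
force: [0.4, 0.4, 0.3]
grip_width: 0.0472
grip_force: 0.0
```

```bash
python3 - <<'E'
from h import *
s=ctrl.get_obs(); print(s['ee_pos'],s['grip_width'])
y=s['eef_rot'][2]; d=np.array([.519,-.4181])-s['ee_pos'][:2]
print(1000*np.array([d@[np.cos(y),np.sin(y)],d@[np.sin(y),-np.cos(y)]]), y+.802)
im,D=grab('top');P=cloud('top',D); hsv=cv2.cvtColor(im,cv2.COLOR_BGR2HSV)
cv2.imwrite('pics/c3.png',cv2.resize(im[150:290,205:445],None,fx=3,fy=3))
E
```

```text
[0.54816812 0.02961485 0.19854514] 0.04723051441802306
[-182.77854734  409.74548974] 1.1565308682879278
```

To row units: 410 mm is 0.5467, -183 mm is -0.244, 1.157 rad is 0.3683.

Emit:
{"op": "arm_command", "data": {"plan": [[[-0.244, 0.5467, 0, 0, 0, 0.3683, 0], [-0.244, 0.5467, 0, 0, 0, 0.3683, 0], [-0.244, 0.5467, 0, 0, 0, 0.3683, 0], [-0.244, 0.5467, 0, 0, 0, 0.3683, 0], [-0.244, 0.5467, 0, 0, 0, 0.3683, 0], [-0.244, 0.5467, 0, 0, 0, 0.3683, 0], [-0.244, 0.5467, 0, 0, 0, 0.3683, 0], [-0.244, 0.5467, 0, 0, 0, 0.3683, 0], [-0.244, 0.5467, 0, 0, 0, 0.3683, 0], [-0.244, 0.5467, 0, 0, 0, 0.3683, 0], [-0.244, 0.5467, 0, 0, 0, 0.3683, 0], [-0.244, 0.5467, 0, 0, 0, 0.3683, 0]]]}}

```text
time_s: 5.85
ee_pos: [0.5176, -0.4171, 0.1936]
eef_rot: [-3.141, 0.001, -0.801]
force: [-0.9, -0.4, -0.1]
grip_width: 0.0469
grip_force: 0.0
```

```bash
python3 - <<'E'
from h import *
s=ctrl.get_obs(); print(s['ee_pos'],s['eef_rot'],s['joint_vel'])
im,D=grab('top');P=cloud('top',D); hsv=cv2.cvtColor(im,cv2.COLOR_BGR2HSV)
m=cv2.inRange(hsv,(0,150,80),(8,255,255))|cv2.inRange(hsv,(172,150,80),(180,255,255)); m[:150]=0;m[270:]=0;m[:,:200]=0;m[:,270:]=0
v,u=np.nonzero(m);k=onplane('top',[[u.mean(),v.mean()]],.14)[0]; w=k[:2]-[.4638,.0158]; print(k,np.arctan2(w[1],w[0])+np.pi/2+.0125)
E
```

```text
[ 0.51764595 -0.41711563  0.19364476] [-3.14149728e+00  1.38131250e-03 -8.01292405e-01] [ 0.01272662 -0.01514075 -0.00211284 -0.00038631  0.0014559  -0.00041579]
[0.54906063 0.0298743  0.14      ] 1.746894851649915
```

To row units: 187 mm is 0.2493, 178 mm is 0.2373.

Emit:
{"op": "arm_command", "data": {"plan": [[[0.0013, 0, 0.06, 0, 0, 0, 0], [0.0013, 0, 0.12, 0, 0, 0, 0], [0.0013, 0, 0.1733, 0, 0, 0, 0], [0.0013, 0, 0.2133, 0, 0, 0, 0], [0.0013, 0, 0.2373, 0, 0, 0, 0], [0.0013, 0, 0.2493, 0, 0, 0, 0], [0.0013, 0, 0.2493, 0, 0, 0, 0], [0.0013, 0, 0.2493, 0, 0, 0, 1], [0.0013, 0, 0.2493, 0, 0, 0, 1], [0.0013, 0, 0.2493, 0, 0, 0, 1], [0.0013, 0, 0.2493, 0, 0, 0, 1], [0.0013, 0, 0.2493, 0, 0, 0, 1]]], "squeeze": 15}}

```text
time_s: 7.1
ee_pos: [0.5184, -0.419, 0.0078]
eef_rot: [-3.141, -0.0, -0.802]
force: [3.5, 3.8, 3.9]
grip_width: 0.0108
grip_force: 2.5
```

Emit:
{"op": "arm_command", "data": {"plan": [[[0, 0, 0, 0, 0, 0, 1], [0, 0, 0, 0, 0, 0, 1], [0, 0, 0, 0, 0, 0, 1]]], "squeeze": 50}}

```text
time_s: 7.4
ee_pos: [0.5184, -0.419, 0.0077]
eef_rot: [-3.141, -0.0, -0.802]
force: [1.0, 1.6, 3.3]
grip_width: 0.0096
grip_force: 50.0
```

Emit:
{"op": "arm_command", "data": {"plan": [[[0, 0, -0.0053, 0, 0, 0, 1], [0, 0, -0.016, 0, 0, 0, 1], [0, 0, -0.032, 0, 0, 0, 1], [0, 0, -0.0507, 0, 0, 0, 1], [0, 0, -0.072, 0, 0, 0, 1], [0, 0, -0.0933, 0, 0, 0, 1], [0, 0, -0.1147, 0, 0, 0, 1], [0, 0, -0.136, 0, 0, 0, 1], [0, 0, -0.1573, 0, 0, 0, 1], [0, 0, -0.1733, 0, 0, 0, 1], [0, 0, -0.1813, 0, 0, 0, 1], [0, 0, -0.1813, 0, 0, 0, 1]]]}}

```text
time_s: 8.6
ee_pos: [0.5184, -0.4191, 0.1443]
eef_rot: [-3.142, -0.001, -0.802]
force: [-0.1, -0.4, -7.8]
grip_width: 0.0097
grip_force: 50.0
```

```bash
cat > lev.py <<'E'
from h import *
s=ctrl.get_obs(); print(s['time_s'],s['ee_pos'],s['eef_rot'],s['force'],s['moment'],s['grip_width'])
R=cv2.Rodrigues(np.zeros(3))[0]
from scipy.spatial.transform import Rotation as Ro
R=Ro.from_euler('xyz',s['eef_rot']).as_matrix(); g=s['ee_pos']-.019*R[:,2]; X=R[:,0]
im,d=grab('top'); P=cloud('top',d)
Q=(P-g)@np.c_[X,np.cross([0,0,1],X),[0,0,1]]
m=(abs(Q[...,1])<.04)&(Q[...,0]>-.16)&(Q[...,0]<.15)&(abs(Q[...,2])<.045); q=Q[m]
print('ext',q[:,0].min(),q[:,0].max())
for b in np.arange(-.15,.14,.01):
    k=(q[:,0]>=b)&(q[:,0]<b+.01)
    if k.any(): print(round(b,2),k.sum(),q[k,1].min().round(3),q[k,1].max().round(3),q[k,2].max().round(3),np.median(q[k,2]).round(3))
k=(abs(q[:,1])>.026)&(q[:,0]<0);print('pin x',q[k,0].mean(),k.sum(),q[k,2].mean())
cv2.imwrite('pics/l%d.png'%(100*s['time_s']),im)
i2,_=grab('side'); cv2.imwrite('pics/s%d.png'%(100*s['time_s']),i2)
E
python3 lev.py; ls pics
```

```text
8.6 [ 0.51840417 -0.41912411  0.14425765] [-3.14151764e+00 -1.04516841e-03 -8.02211745e-01] [-0.09009551 -0.42341997 -7.83976945] [ 0.05496548  0.01551203 -0.0891757 ] 0.009744364227715395
ext -0.026955167784679768 0.13159884740230615
-0.03 11 -0.005 0.004 0.007 0.005
-0.02 1 -0.004 -0.004 0.005 0.005
0.1 19 -0.009 0.008 0.009 0.003
0.11 44 -0.012 0.011 0.012 0.004
0.12 35 -0.012 0.01 0.012 0.004
0.13 4 -0.008 0.008 0.006 0.004
pin x nan 0 nan
c1.png
c2.png
c3.png
l860.png
s860.png
side0.png
top0.pnglev.py:13: RuntimeWarning: Mean of empty slice.
  k=(abs(q[:,1])>.026)&(q[:,0]<0);print('pin x',q[k,0].mean(),k.sum(),q[k,2].mean())
  ret = ret.dtype.type(ret / rcount)
```

To row units: -288 mm is -0.384, -274 mm is -0.3653, -0.78 rad is -0.2483.

Emit:
{"op": "arm_command", "data": {"plan": [[[-0.0067, -0.008, 0, 0, 0, -0.0051, 1], [-0.024, -0.0267, 0, 0, 0, -0.0175, 1], [-0.048, -0.0547, 0, 0, 0, -0.035, 1], [-0.0787, -0.0893, 0, 0, 0, -0.0573, 1], [-0.1133, -0.128, 0, 0, 0, -0.0828, 1], [-0.1507, -0.1707, 0, 0, 0, -0.1105, 1], [-0.1893, -0.2147, 0, 0, 0, -0.1381, 1], [-0.2267, -0.2573, 0, 0, 0, -0.1655, 1], [-0.264, -0.2987, 0, 0, 0, -0.1932, 1], [-0.296, -0.336, 0, 0, 0, -0.2165, 1], [-0.3227, -0.3653, 0, 0, 0, -0.2355, 1], [-0.3387, -0.384, 0, 0, 0, -0.2483, 1]]]}}

```text
time_s: 9.9
ee_pos: [0.5482, -0.0335, 0.1431]
eef_rot: [-3.141, 0.001, -0.017]
force: [0.2, -0.2, -8.2]
grip_width: 0.0098
grip_force: 50.0
```

To row units: -4 mm is -0.0053, -3 mm is -0.004, -0.01 rad is -0.0032.

Emit:
{"op": "arm_command", "data": {"plan": [[[0.004, -0.004, 0, 0, 0, -0.0032, 1], [0.0053, -0.0053, 0, 0, 0, -0.0032, 1], [0.0053, -0.0053, 0, 0, 0, -0.0032, 1], [0.0053, -0.0053, 0, 0, 0, -0.0032, 1]]]}}

```text
time_s: 10.3
ee_pos: [0.5527, -0.033, 0.1433]
eef_rot: [3.142, 0.0, -0.013]
force: [0.3, -0.3, -8.7]
grip_width: 0.0098
grip_force: 50.0
```

```bash
python3 lev.py; ls pics
```

```text
10.3 [ 0.5526506  -0.03297408  0.14328618] [ 3.14152637e+00  2.81520519e-04 -1.34589481e-02] [ 0.29559731 -0.25564612 -8.73913506] [0.03408233 0.01115849 0.03695632] 0.009814608698949612
ext -0.14005859571494741 0.1317416199963414
-0.15 1 -0.007 -0.007 -0.005 -0.005
-0.14 38 -0.008 0.007 0.012 0.008
-0.13 40 -0.008 0.007 0.012 0.008
-0.12 38 -0.008 0.008 0.012 0.007
-0.11 54 -0.015 0.01 0.019 0.011
-0.1 65 -0.032 0.006 0.025 0.017
-0.09 83 -0.034 0.004 0.024 0.017
-0.08 48 -0.017 0.001 0.023 0.016
-0.07 41 -0.015 0.001 0.017 0.01
-0.06 22 -0.009 -0.001 0.012 0.009
-0.05 18 -0.009 -0.002 0.01 0.008
-0.04 8 -0.005 -0.004 0.006 0.001
-0.01 7 -0.017 -0.016 0.017 0.003
0.0 9 -0.017 -0.016 0.017 0.004
0.04 7 -0.022 -0.012 0.012 -0.003
0.05 23 -0.025 -0.016 0.018 0.008
0.06 33 -0.024 0.013 0.034 0.012
0.07 72 -0.024 0.021 0.033 0.017
0.08 20 -0.005 0.004 0.009 0.006
0.09 28 -0.009 0.008 0.008 0.004
0.1 35 -0.009 0.008 0.009 0.004
0.11 44 -0.011 0.011 0.014 0.003
0.12 34 -0.011 0.011 0.012 0.003
0.13 5 -0.008 0.009 0.003 0.001
pin x -0.08551730221220417 19 1.0873757903613101e-05
c1.png
c2.png
c3.png
l1030.png
l860.png
s1030.png
s860.png
side0.png
top0.png
```

Emit:
{"op": "arm_command", "data": {"plan": [[[-0.0013, -0.0013, 0.0053, 0, 0, 0, 1], [-0.0027, -0.0027, 0.0133, 0, 0, 0, 1], [-0.004, -0.004, 0.0213, 0, 0, 0, 1], [-0.0053, -0.004, 0.0267, 0, 0, 0, 1], [-0.0053, -0.004, 0.0293, 0, 0, 0, 1], [-0.0053, -0.004, 0.0293, 0, 0, 0, 1], [-0.0053, -0.004, 0.0293, 0, 0, 0, 1], [-0.0053, -0.004, 0.0293, 0, 0, 0, 1], [-0.0053, -0.004, 0.0293, 0, 0, 0, 1], [-0.0053, -0.004, 0.0293, 0, 0, 0, 1]]]}}

```text
time_s: 11.4
ee_pos: [0.5489, -0.0292, 0.1216]
eef_rot: [3.142, -0.0, -0.012]
force: [-0.1, 0.6, -9.1]
grip_width: 0.0095
grip_force: 50.0
```

```bash
python3 lev.py | egrep -v '^-?0\.' ; python3 - <<'E'
import cv2
a=cv2.imread('pics/l1140.png') 
import glob; f=sorted(glob.glob('pics/[ls]11*.png'));print(f)
ims=[cv2.imread(x) for x in f]
cv2.imwrite('pics/fin.png',cv2.vconcat([cv2.resize(ims[0][140:280,190:400],(450,300)),cv2.resize(ims[1][200:310,220:385],(450,300))]))
E
```

```text
11.4 [ 0.54887555 -0.02922473  0.12156935] [ 3.14156807e+00 -2.10718830e-04 -1.21847964e-02] [-0.12905183  0.61882489 -9.10037157] [-0.01664099  0.01320916  0.05839221] 0.009520283613746072
ext -0.13948346674797568 0.13266403364838197
pin x -0.08623467639260263 64 -0.0265353078313216
['pics/l1140.png', 'pics/s1140.png']
```

View pics/fin.png

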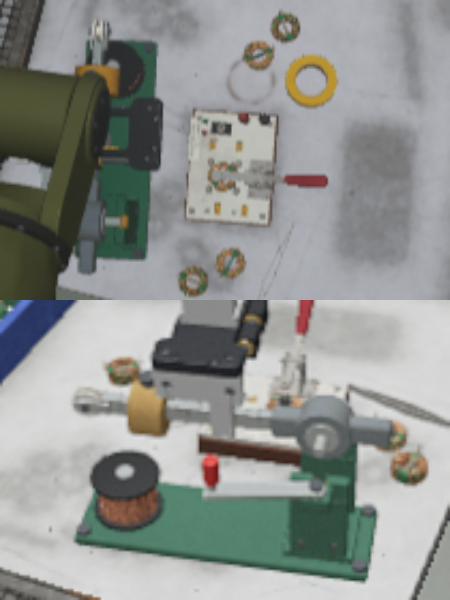

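The view shows the lever level above the fork, pulley over the spool, keeper aside with its red knob at about (210,470), and the bystanders untouched. Handing in.

```bash
python3 -c "
from station import ctrl
print(ctrl.hand_in())"
```

```text
the job is handed in; nothing more can be done
None
```

The job is handed in after about 11.5 s of arm time: by my camera measurements the keeper is open at about 1.75 rad, and the lever is held level about 86 mm from its pins (balance point about 85 mm), with the pins within a few millimetres of the slots' middle and about 35 mm above them, the pulley over the spool; no verdict came back.

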